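Hold the curing light over the resin disc

ROBOT

A 6-joint arm with a two-finger parallel gripper is mounted at the origin on the work surface. World frame = base frame: x ahead of the robot, y to its left, z up, the work surface at z = 0. Lengths are in m, angles in degrees, forces in N, time in s.
With the tool pointing down it reaches from about 0.275 to 0.725 m from the base axis. Payload 5.6 kg.
Tool frame: the origin (TCP) lies at the very end of the fingers, on their centre line; the grasp point (between the pads) lies 19 mm behind it; z points along the fingers, y is the line along which they close (so a half turn about z gives the same grasp; the last joint's range is limited). The gripper opens to 85 mm and grips with 20 to 120 N. Pads are 22 mm wide; open, the fingers measure 114 mm over their backs; the gripper's body (76 mm by 85 mm) begins 54 mm behind the grasp point. The pads swing forward as they close: fully open they stand 13 mm farther back than shut.
Start: joints at [-47.349, 14.616, 6.199, 0, -81.583, -16.306], TCP at [0.244, -0.493, 0.209] pointing down, gripper open.
Joint ranges: [-168.99, 168.99], [-69.2, 112.95], [-62.41, 85.93], [-164.36, 98.24], [-168.68, -3.75], [-174.98, 174.98]. Speed limits (degrees/s): [147.25, 147.25, 180, 180, 180, 180].

INTERFACE

Orientations are given as [roll, pitch, yaw] about the fixed x, y, z axes, in that order (R = Rz(yaw) Ry(pitch) Rx(roll)).
In Python, from cell import arm gives the robot as it stands. Calls block until the motion is done:
- arm.move_pose(position, orientation): joint-space move of the TCP to a pose.
- arm.move_straight(position, orientation=None, speed=0.15, until_force=None): straight line of the TCP; orientation=None keeps the orientation; speed is the mean speed in m/s. With until_force (N) it stops when the force on the tool has changed by that much, and returns True; else False.
- arm.goto_joints(angles): joint-space move.
- arm.set_gripper(opening, f_grip=None): opening from 0.0 (shut) to 1.0 (fully open); f_grip is the grip in N (None keeps the last); returns when the fingers have stopped.
- arm.wait(seconds).
- arm.ik(position, orientation): joint angles nearest the present ones, or None.
- arm.sense(): the state.
- arm.capture(name): name is "side" or "top" or "wrist"; returns (picture, depth): 420x560x3 uint8, blue, green, red; 420x560 float32, m along the optical axis (not along the pixel's ray), 0 where there is no reading.
- arm.calibration(name): a dict with "fx", "fy", "cx", "cy" (pixels), "distortion" ([k1, k2, p1, p2, k3] as OpenCV has them; the pictures are not rectified), "position" and "rotation" of the camera in the world; the wrist camera has in their place "hand_eye" (4x4, takes a point from camera to tool coordinates, whose origin is the TCP and whose axes are the flange's). Camera axes: x right, y down, z forward; pixel columns grow to the right and rows downward; lengths in m; the calibration is good to about 2 mm. A picture is of the moment at which its call begins: read the wrist's pose just before it. calibration takes no time and is no camera call.
A pose or a line that the arm cannot do raises arm.IKError and nothing moves.
- arm.job_done(): hands the job in; it is judged then, once.
Trained networks look in the newest picture that a camera, given by its name, has taken for a name from the list of things; names that differ only in an ending like _2 or _b are one class to them, and where a whole thing is asked for, a point or a joint stands for the part that bears it (a point fixed in the world has none). Each returns a list of dicts, best first, with "score" (0 to 1); they miss things now and then, are a little off and sometimes report something else, mostly with a low value. They report only what shows in the picture. A call takes as long as a camera call. They do not tell look-alikes from the thing itself.
- arm.trace(camera, label): "mask" (420x560 bool, what is visible of it) and "extent" ([left, top, right, bottom] in pixels, round what is visible of it).
- arm.tip_of(camera, label): "point" ([column, row] in pixels: a listed point, or the origin of a listed thing).
The state is a dict: "time": time; "joints": joint angles; "joint_vel": joint speeds; "effort": joint torques, N m; "position": TCP position; "ee_rot": TCP orientation; "contact_force": force on the tool from outside, world axes, zero at the start; "ft_torque": the same for the moment, N m; "width": opening from 0.0 (shut) to 1.0 (fully open); "grip_force": force on a finger pad.
Only numpy, scipy, OpenCV 4.12 (cv2) and the standard library are available. Lean on these libraries where they do the work, as an engineer would, in place of code of your own. Each camera call takes 0.05 s, during which the arm holds its last target. There are 200 camera calls.

TASK

Draw the cordless curing light up out of its sloping charging stand, turn it level so that its lens faces straight down, and hold it over the resin disc in the round steel mould, with the lens centred about 10 mm above the resin and touching nothing. Finish while still gripping the light in the air there, as for a cure; do not disturb the moulds or the other things on the bench.

Things in the scene. Friction and masses are not known exactly. Their poses are not given: they have to be found in the camera images.
- light_grip (a point): grip centre of the cordless curing light, near its centre of mass. Straight white handle, flat sides, 26 mm wide (y), 28 mm deep (z), from 85 mm behind this point to 55 mm ahead. x runs along the handle to the head; z points away from the lens, out of the face with the switch. An orange glare shield, 50 mm across, stands square to x 70 mm ahead
- lens (a point): centre of the light's round lens, 17 mm across, at the end of the bent light guide: 114 mm ahead (x) and 40 mm below (-z) of light_grip, in the same axes. The lens shines along -z
- light_butt (a point): centre of the handle's rear end, 85 mm behind light_grip, same axes
- light: the whole curing light, 0.13 to 0.2 kg; origin and axes as light_grip. An amber light guide leaves the head and bends to the -z side. In the stand the light slopes up at 45 degrees, head up and leaning away from the robot, lens on the lower side, switch face up towards the robot
- stand: white charging stand, fixed, base 135 by 96 by 22 mm. Origin on the bench 115 mm below light_grip as the light stands in it; x: level direction in which the light leans. A sloping socket encloses the rear 45 mm of the handle with 2 to 3 mm play; a rib 14 mm wide bears the underside from there to 31 mm past light_grip. Sides and upper face are free; lifts out along its own x
- socket (a point): middle of the socket's inner end, where light_butt rests; axes as the stand's
- round_mould: loose round steel mould, 52 mm across and 12 mm high, the only round one; origin at the centre of its underside, z up
- resin (a point): centre of the top of the white resin disc (20 mm across) in the middle of the round mould, 13 mm above the bench, z up
- bar_mould_a: loose square-cornered steel mould for bar specimens, 50 by 44 by 12 mm, three slots on top, origin under its centre: leave alone
- bar_mould_b: a second mould like bar_mould_a: leave alone
- bowl: blue mixing bowl, 110 mm across, 62 mm high, origin under its centre: leave alone
- spatula: plaster spatula, wooden handle and narrow steel blade, lying on the bench near the robot, 200 mm long, 16 mm high: leave alone
- jar: small jar, 48 mm across, 50 mm high, origin under its centre: leave alone
- cast: plaster dental cast, 26 mm high, about 75 by 70 mm: leave alone
There are look-alikes about, which are no part of the job. Leave any red look-alike of the light alone.

How it is judged (in metres and radians):
On the way:
1. the light is gripped and drawn right out of the charging stand, touching it no more (distance between light_butt and socket above 0.05 m and contact force between light and stand below 0.05 N and contact force between the fingers and light above 1 N), for 0.2 s.
At the end, for the whole second after the job is handed in: The gripper holds the light, still and carried by nothing else: lens centre within 10 mm sideways of the resin's centre, 3 to 20 mm above it, facing down within 12 degrees; the light touches no stand, mould or other thing, and these are within 15 mm of where they stood (horizontal distance between lens and resin below 0.01 m and z of lens in the frame of resin between 0.003 and 0.02 m and angle between lens's own z axis and vertical below 0.21 rad and height (world z) of light_grip above 0.04 m and contact force between the fingers and light above 1 N and contact force between light and stand below 0.05 N and contact force between light and round_mould below 0.05 N and contact force between light and bar_mould_a below 0.05 N and contact force between light and bar_mould_b below 0.05 N and contact force between light and bowl below 0.05 N and contact force between light and spatula below 0.05 N and contact force between light and jar below 0.05 N and contact force between light and cast below 0.05 N and linear speed of light below 0.03 m/s and angle between round_mould's own z axis and vertical below 0.1 rad and distance of each of round_mould, bar_mould_a, bar_mould_b, bowl, spatula, jar, cast from where it was at the start of the episode below 0.015 m); the arm keeps its last pose, push and grip.
It fails at once if the light presses on the round mould or its resin (contact force between light and round_mould above 0.5 N).
It fails at once if a mould or another thing on the bench is shifted by more than 15 mm (distance of any of round_mould, bar_mould_a, bar_mould_b, bowl, spatula, jar, cast from where it was at the start of the episode above 0.015 m).
It also fails if it takes over 40 s, if anything falls off the work surface, if the arm or the gripper's body presses on something with over 40 N, if the wrist force passes 120 N, or if a joint passes its speed limit or range.

## Working session

There is one attempt and no reset: what is moved stays moved. The work goes in short steps, each a Python script; the robot and the scene stay as the last script left them, time stands still between calls to the robot, and variables do not carry over. Pictures are saved under pics/ and viewed, at most 10 in all, crops included, and the job is handed in when it is done.

```bash
mkdir -p pics; cat > h.py <<'E'
import numpy as np, cv2
from scipy.spatial.transform import Rotation as R
from cell import arm
def pose(c):
    k=arm.calibration(c)
    if 'hand_eye' in k:
        s=arm.sense(); T=np.eye(4); T[:3,:3]=R.from_euler('xyz',s['ee_rot'],degrees=True).as_matrix(); T[:3,3]=s['position']
        T=T@np.array(k['hand_eye'])
    else:
        T=np.eye(4); r=np.array(k['rotation']); T[:3,:3]=r if r.shape==(3,3) else R.from_euler('xyz',r,degrees=True).as_matrix(); T[:3,3]=k['position']
    K=np.array([[k['fx'],0,k['cx']],[0,k['fy'],k['cy']],[0,0,1.]])
    return K,np.array(k['distortion'],float),T
def ray(P,px):
    K,d,T=P
    n=cv2.undistortPoints(np.array(px,float).reshape(-1,1,2),K,d).reshape(-1,2)
    return np.c_[n,np.ones(len(n))]@T[:3,:3].T, T[:3,3]
def at_depth(P,px,z):
    v,o=ray(P,px); return o+v*np.reshape(z,(-1,1))
def at_height(P,px,h):
    v,o=ray(P,px); return o+v*((h-o[2])/v[:,2])[:,None]
def proj(P,X):
    K,d,T=P; X=(np.reshape(X,(-1,3))-T[:3,3])@T[:3,:3]
    return cv2.projectPoints(X,np.zeros(3),np.zeros(3),K,d)[0].reshape(-1,2)
E
python3 - <<'E'
from h import *
ims=[]
for c in ['top','side']:
    P=pose(c); im,dp=arm.capture(c); np.savez(f'{c}.npz',im=im,dp=dp); cv2.imwrite(f'pics/{c}.png',im)
    print(c,arm.calibration(c)['position'])
    for l in ['light_grip','lens','light_butt','socket','stand','resin','round_mould']:
        for r in arm.tip_of(c,l)[:3]:
            p=np.array(r['point']); u,v=p.round().astype(int); 
            z=dp[np.clip(v,0,419),np.clip(u,0,559)]
            print(l,round(r['score'],2),p.round(1),at_depth(P,p,z).round(4), at_height(P,p,.013)[0].round(4))
print(arm.sense())
E
```

```text
top [ 0.37408545 -0.09567863  1.59464317]
light_grip 0.72 [354.1 208.5] [[ 0.5357 -0.2666  0.1379]] [ 0.5496 -0.2812  0.013 ]
light_grip 0.62 [419.4 289.5] [[ 0.3432 -0.3203  0.6392]] [ 0.3229 -0.4676  0.013 ]
light_grip 0.59 [268.4 151.7] [[ 0.7109 -0.0283  0.0153]] [ 0.7114 -0.0282  0.013 ]
lens 0.68 [362.6 166.5] [[ 0.676  -0.3062 -0.0011]] [ 0.6734 -0.3043  0.013 ]
lens 0.63 [395.8 255.1] [[ 0.4176 -0.397   0.0357]] [ 0.4182 -0.4014  0.013 ]
lens 0.43 [346.4 233.2] [[ 0.4721 -0.2517  0.0927]] [ 0.4773 -0.26    0.013 ]
light_butt 0.82 [346.8 233.3] [[ 0.4725 -0.2538  0.0831]] [ 0.4771 -0.2611  0.013 ]
stand 0.77 [347.4 216.7] [[ 0.5153 -0.2513  0.1173]] [ 0.5252 -0.2622  0.013 ]
resin 0.51 [343.8 214.7] [[ 0.5239 -0.245   0.0821]] [ 0.5308 -0.2518  0.013 ]
resin 0.47 [270.1 148.5] [[ 0.7207 -0.033   0.0146]] [ 0.7211 -0.0329  0.013 ]
resin 0.17 [352.3 210.5] [[ 0.5305 -0.2621  0.1356]] [ 0.5436 -0.2761  0.013 ]
round_mould 0.77 [268.8 153.6] [[ 0.707  -0.0293  0.0073]] [ 0.7058 -0.0295  0.013 ]
round_mould 0.71 [345.3 234.6] [[ 0.4688 -0.2496  0.0839]] [ 0.4732 -0.2569  0.013 ]
si
[... 1073 characters left out ...]
5337 0.2584 0.013 ]
{'time': 0.8, 'joints': array([-4.73491473e+01,  1.46130604e+01,  6.19999710e+00, -1.20394977e-04,
       -8.15827535e+01, -1.63073318e+01]), 'joint_vel': array([ 0.0498427 ,  0.06952887,  0.00259577, -0.01105048, -0.01085536,
       -0.04931471]), 'effort': array([-4.65552853e-05, -3.86360371e+01,  2.38059282e+01,  5.36737651e+00,
       -4.13307607e-04, -1.72886115e-05]), 'position': array([ 0.24409564, -0.49286535,  0.20881544]), 'ee_rot': array([-1.79996019e+02,  1.28891380e-03, -1.53656497e+02]), 'contact_force': array([ 0.423347  , -0.42359774, -0.39958626]), 'ft_torque': array([ 0.04254691,  0.07259477, -0.06316279]), 'grip_force': 0.0, 'width': 1.0006175623570293}
```

View pics/top.png

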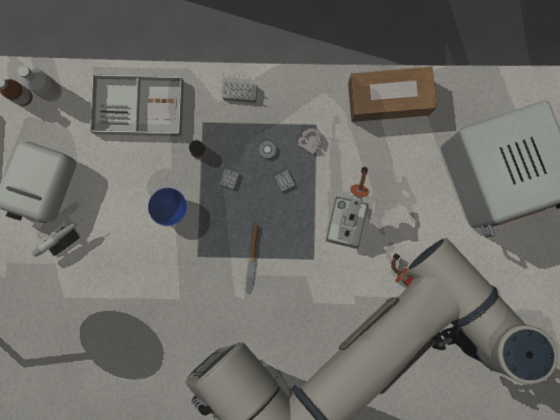

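View pics/side.png

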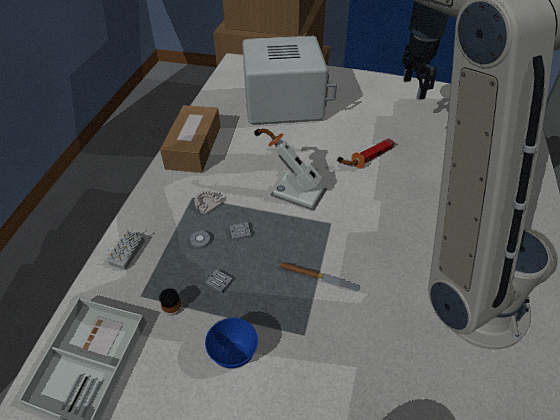

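The top view shows the light in its stand at about (350,215), sloping up and forward, and the round mould with its white resin at (268,150). The red look-alike lies at about (403,268). The side view agrees: light at (290,160), resin at (199,238), red one at (370,153). Next I'll move to a wrist view along the approach direction.

```bash
cat >> h.py <<'E'
def Rlight(yaw,pitch):  # light axes: x up by pitch in the lean direction
    return R.from_euler('zy',[0,0]).from_euler('ZY',[yaw,-pitch],degrees=True)
def Rtool(yaw,pitch,flip):
    M=Rlight(yaw,pitch).as_matrix(); s=-1 if flip else 1
    return np.c_[-s*M[:,0],s*M[:,1],-M[:,2]]
def eul(M): return R.from_matrix(M).as_euler('xyz',degrees=True)
E
python3 - <<'E'
from h import *
print(np.round(arm.calibration('wrist')['hand_eye'],3))
g=np.array([.53,-.262,.115])
for f in (0,1):
    M=Rtool(-12,45,f); L=Rtool(0,0,f)
    for d in (.19,.02-.039,): print(f,d,arm.ik(g-M[:,2]*d,eul(M)))
    print(arm.ik([.603,-.028,.044],eul(L)))
    print(arm.ik([.65,-.03,.25],eul(L)))
E
```

```text
[[ 0.    -0.945 -0.327  0.084]
 [ 1.    -0.     0.001  0.   ]
 [-0.001 -0.327  0.945 -0.165]
 [ 0.     0.     0.     1.   ]]
0 0.19 [ -9.20416121 -26.28165499 -41.3270822    3.94978074 -30.04771292
 -95.39806357]
0 -0.019 None
[ 1.21610678e+01  2.61095969e+01 -1.72868094e+00 -2.54444375e-14
 -6.21617222e+01 -1.02161068e+02]
[ 1.10838598e+01  2.64360393e+01  2.93175685e+01 -2.54444375e-14
 -9.28815292e+01 -1.01083860e+02]
1 0.19 [ -9.20416121 -26.28165499 -41.3270822    3.94978074 -30.04771292
  84.60193643]
1 -0.019 None
[ 1.21610678e+01  2.61095969e+01 -1.72868094e+00  2.54444375e-14
 -6.21617222e+01  7.78389322e+01]
[ 1.10838598e+01  2.64360393e+01  2.93175685e+01  2.54444375e-14
 -9.28815292e+01  7.89161402e+01]
```

```bash
python3 - <<'E'
from h import *
g=np.array([.53,-.262,.115]); r=np.array([.72,-.032,.063])
f=1
for t in range(45,-21,-5):
    M=Rtool(-12,t,f); row=[]
    for d in (-.019,0,.03,.1):
        q=arm.ik(g-M[:,2]*d,eul(M)); row.append(None if q is None else q.round(0).astype(int).tolist())
    fin=[]
    for yaw in (-30,0,30,60,90):
        L=Rtool(yaw,t-45,f); X=Rlight(yaw,0).as_matrix()[:,0]
        q=arm.ik(r-.114*X+.019*L[:,2],eul(L)); 
        if q is not None: fin.append((yaw,q.round(0).astype(int).tolist()))
    print(t,row,'FIN',fin)
E
```

```text
45 [None, None, None, [-10, -14, -45, 6, -14, 83]] FIN [(-30, [17, 28, 1, 0, -63, 43]), (0, [12, 26, -1, 0, -62, 78]), (30, [6, 29, 2, 0, -64, 114]), (60, [2, 34, 11, 0, -67, 148])]
40 [None, [-11, 2, -41, 7, -7, 83], [-11, -2, -40, 4, -12, 85], [-10, -12, -38, 3, -24, 86]] FIN [(-30, [15, 31, 7, -4, -70, 47]), (0, [11, 30, 5, -1, -70, 79]), (30, [7, 31, 6, 2, -69, 112]), (60, [4, 35, 11, 4, -69, 144])]
35 [[-11, 5, -35, 3, -15, 86], [-11, 3, -35, 3, -18, 86], [-11, -1, -34, 2, -22, 87], [-10, -9, -32, 2, -32, 87]] FIN [(-30, [13, 34, 13, -7, -77, 49]), (0, [11, 33, 10, -2, -77, 80]), (30, [8, 34, 10, 4, -75, 110]), (60, [6, 36, 12, 8, -72, 141]), (90, [6, 39, 16, 11, -68, 170])]
30 [[-11, 7, -29, 2, -24, 88], [-11, 5, -29, 1, -26, 88], [-11, 1, -28, 1, -30, 88], [-11, -6, -25, 1, -40, 88]] FIN [(-30, [11, 37, 19, -10, -84, 51]), (0, [10, 37, 16, -3, -84, 81]), (30, [9, 37, 14, 5, -81, 109]), (60, [8, 38, 12, 12, -74, 137]), (90, [8, 39, 13, 16, -67, 165])]
25 [[-11, 9, -24, 1, -32, 88], [-11, 7, -24, 1, -34, 88], [-11, 4, -23, 1, -38, 88], [-11, -2, -19, 1, -48, 88]] FIN [(-30, [9, 
[... 2003 characters left out ...]
-136, 44]), (0, [8, 71, 69, -10, -142, 77]), (30, [14, 66, 48, 16, -124, 109]), (60, [18, 57, 22, 34, -100, 124]), (90, [19, 47, -4, 54, -74, 128])]
-15 [[-11, 33, 16, 0, -88, 89], [-11, 33, 19, 0, -91, 89], [-11, 33, 23, 0, -95, 89], [-11, 35, 36, 0, -106, 89]] FIN [(-30, [-1, 71, 75, -43, -143, 38]), (0, [7, 78, 81, -14, -152, 74]), (30, [14, 70, 52, 18, -129, 110]), (60, [19, 60, 23, 36, -103, 123]), (90, [20, 49, -4, 57, -77, 125])]
-20 [[-11, 37, 21, 0, -94, 89], [-11, 37, 24, 0, -97, 89], [-11, 37, 29, 0, -102, 89], [-11, 40, 44, 0, -114, 89]] FIN [(-30, [-3, 74, 81, -52, -149, 30]), (30, [14, 74, 57, 21, -135, 112]), (60, [19, 62, 24, 38, -106, 122]), (90, [20, 51, -5, 60, -80, 122])]
```

```bash
python3 - <<'E'
from h import *
g=np.array([.53,-.262,.115]); M=Rtool(-12,30,1)
arm.move_pose(g-M[:,2]*.17,eul(M))
arm.wait(.2)
c='wrist';P=pose(c); im,dp=arm.capture(c); np.savez('w1.npz',im=im,dp=dp,T=P[2]); cv2.imwrite('pics/w1.png',im)
for l in ['light_grip','lens','light_butt','socket','stand','light']:
    for r in arm.tip_of(c,l)[:2]:
        p=np.array(r['point']); u,v=p.round().astype(int); z=dp[np.clip(v,0,419),np.clip(u,0,559)]
        print(l,round(r['score'],2),p.round(1),at_depth(P,p,z).round(4))
m=arm.trace(c,'light'); 
for i,r in enumerate(m[:2]): print(r['score'],r['extent'],r['mask'].sum()); np.save(f'm{i}.npy',r['mask'])
print(arm.sense()['time'])
E
```

```text
light_grip 0.85 [281.5 175.9] [[ 0.5285 -0.2647  0.1294]]
light_grip 0.76 [487.4 333.5] [[ 0.3249 -0.4626  0.0327]]
lens 0.94 [414.9 261.6] [[ 0.4204 -0.4157 -0.0007]]
lens 0.59 [283.   41.8] [[ 0.6287 -0.2871  0.1832]]
light_butt 0.57 [548.  357.4] [[ 0.2813 -0.528   0.0273]]
socket 0.81 [281.5 240.1] [[ 0.4738 -0.2532  0.0882]]
stand 0.95 [282.4 201.5] [[ 0.5087 -0.2615  0.1086]]
light 0.83 [487.3 332.9] [[ 0.3253 -0.4631  0.0317]]
light 0.73 [282.9 176.5] [[ 0.5276 -0.2658  0.1298]]
0.72 [401.3, 261.7, 560.0, 373.7] 3562
0.59 [255.4, 34.4, 311.1, 221.7] 4725
3.0
```

View pics/w1.png

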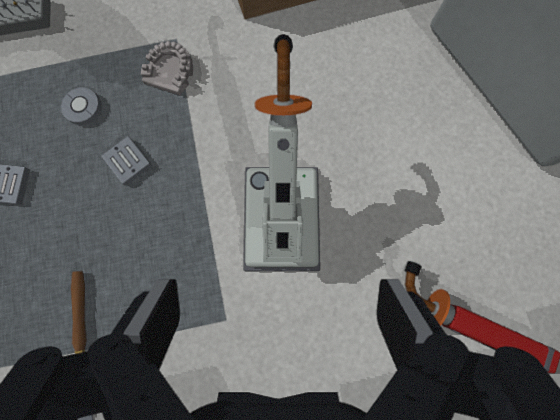

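The wrist view shows the white light centred, from its lens guide at (283,42) to the socket at (281,240). The red one is off to the lower right, and the resin is at (79,104). I'll fit the handle face from the depth image.

```bash
python3 - <<'E'
from h import *
w=np.load('w1.npz'); K,d,_=pose('wrist'); P=(K,d,w['T']); dp=w['dp']; m=np.load('m1.npy')&(dp>0)
v,u=np.nonzero(m); X=at_depth(P,np.c_[u,v],dp[v,u])
# upper face: rows 125..215; robust plane
def fit(S):
    for _ in range(6):
        c=np.median(S,0) if _==0 else S.mean(0); n=np.linalg.svd(S-c)[2][2]; n*=np.sign(n[2]); r=(S-c)@n; S=S[abs(r)<max(.0015,1.0*r.std())]
    return c,n,len(S)
S=X[(v>130)&(v<215)&(abs(u-283)<9)]
c,n,k=fit(S); print('n',n,k,'tilt',np.degrees(np.arccos(n[2])),'yaw',np.degrees(np.arctan2(-n[1],-n[0])))
# edges -> centreline on the face plane
a=[]
for row in range(130,212,4):
    uu=u[v==row]; vv,o=ray(P,[[uu.min()-.5,row],[uu.max()+.5,row]]); q=o+vv*(((c-o)@n)/(vv@n))[:,None]; a.append(np.r_[q.mean(0),np.linalg.norm(q[1]-q[0])])
a=np.array(a); print(a.round(4)[::4]); A=a[:,:3]; dr=np.linalg.svd(A-A.mean(0))[2][0]; dr*=np.sign(dr[0]); print('dir',dr,np.degrees(np.arctan2(dr[1],dr[0])),np.degrees(np.arcsin(dr[2])))
cm=A.mean(0)-.014*n
# shield centre 70 ahead: edge pixels of the mask at its row; grip height 115
s=(.115-cm[2])/dr[2]; print('grip by height .115',cm+s*dr)
sh=X[(v>96)&(v<114)&(abs(u-283)>15)]; t=(sh-cm)@dr; print('shield along',np.median(t),'-> grip',cm+(np.median(t)-.070)*dr,len(sh),t.min(),t.max())
print('by net', at_depth(P,[[281.5,175.9]],dp[176,281])-.014*n)
print('resin',at_height(P,[[79,104]],.013), at_depth(P,[[79,104]],dp[104,79]))
E
```

```text
n [-0.6919964   0.14172228  0.70785293] 1356 tilt 44.939508427591655 yaw -11.574241585601078
[[ 0.5594 -0.2715  0.1621  0.0268]
 [ 0.5489 -0.2702  0.1515  0.0257]
 [ 0.5382 -0.2671  0.1404  0.0265]
 [ 0.5266 -0.2647  0.1287  0.0253]
 [ 0.5144 -0.2622  0.1163  0.0261]
 [ 0.5014 -0.2601  0.1031  0.0239]]
dir [ 0.69280613 -0.14519183  0.70635614] -11.836216420363813 44.93920896880075
grip by height .115 [ 0.53256402 -0.26616131  0.115     ]
shield along 0.059761201994533567 -> grip [ 0.53427953 -0.26652083  0.11674906] 351 -0.00681747782208647 0.06081059934445609
by net [[ 0.53796663 -0.26658291  0.12037429]]
resin [[ 0.7194598  -0.02524463  0.013     ]] [[ 0.71975905 -0.02501435  0.01253945]]
```

```bash
python3 - <<'E'
from h import *
M=Rtool(0,20,1)
arm.move_pose([.64,-.025,.25],eul(M)); arm.wait(.2)
c='wrist';P=pose(c); im,dp=arm.capture(c); cv2.imwrite('pics/w2.png',im); np.savez('w2.npz',im=im,dp=dp,T=P[2])
for l in ['resin','round_mould']:
    for r in arm.tip_of(c,l)[:2]:
        p=np.array(r['point']); print(l,round(r['score'],2),p.round(1),at_height(P,p,.013)[0].round(4))
pr=proj(P,[.7195,-.0252,.013])[0]; print(pr)
for r in arm.trace(c,'round_mould')[:2]:
    m=r['mask']; (x,y),ra=cv2.minEnclosingCircle(np.argwhere(m)[:,::-1].astype(np.float32)); 
    v,u=np.nonzero(m); X=at_depth(P,np.c_[u,v],dp[v,u]); X=X[(X[:,2]>.009)&(X[:,2]<.018)]
    lo,hi=X.min(0),X.max(0); print(r['score'],(x,y,ra),'top centre',(lo+hi)/2,hi-lo,X.mean(0))
    # resin: bright blob within
    b=im.min(2).astype(float); s=(b>np.percentile(b[m],88))&m; nn,lab,st,cen=cv2.connectedComponentsWithStats(s.astype(np.uint8)); k=1+st[1:,4].argmax(); print('blob',cen[k],st[k],at_height(P,cen[k],.013))
print(arm.sense()['time'])
E
```

```text
resin 0.78 [274.9 169.5] [ 0.7182 -0.0217  0.013 ]
resin 0.59 [537.  355.4] [ 0.4908 -0.3424  0.013 ]
round_mould 0.93 [280.9 170. ] [ 0.7175 -0.0289  0.013 ]
[277.80654126 168.37640495]
0.88 (277.0437316894531, 168.20352172851562, 22.15271759033203) top centre [ 0.72025042 -0.02420017  0.01185714] [0.05109716 0.05084588 0.00563814] [ 0.72011019 -0.02439254  0.01189319]
blob [277.5        168.01704545] [270 161  16  15 176] [[ 0.71993413 -0.02483208  0.013     ]]
4.525
```

View pics/w2.png

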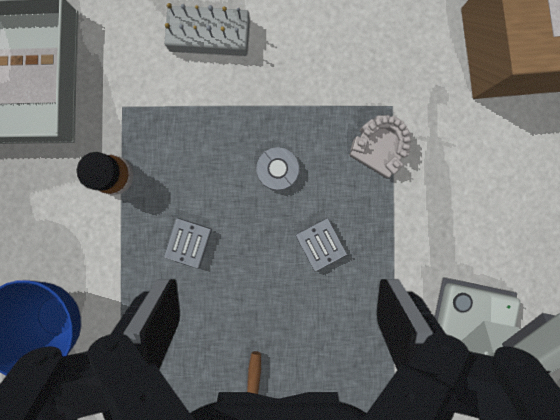

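```bash
cat >> h.py <<'E'
G=np.array([.533,-.2662,.1152]); YAW=-11.8; RES=np.array([.7199,-.0248,.013])
E
python3 - <<'E'
from h import *
M=Rtool(YAW,30,1); X=Rlight(YAW,45).as_matrix()[:,0]; T=G+.019*M[:,2]
arm.set_gripper(.75)
arm.move_pose(T-M[:,2]*.14,eul(M))
for d in (.03,.06,.09,.12): print(d,arm.ik(T+X*d,eul(M)))
print(arm.move_straight(T,speed=.1,until_force=15))
arm.set_gripper(0,f_grip=60)
s=arm.sense(); print(s['time'],s['width'],s['grip_force'],s['position'],T,s['contact_force'])
c='wrist';im,dp=arm.capture(c); cv2.imwrite('pics/w3.png',im)
E
```

```text
0.03 [-11.41008246   8.01934177 -23.86795655   0.41372723 -28.11389703
  89.29740617]
0.06 [-11.42895927   8.94956408 -19.21032003   0.35165339 -31.84111976
  89.37993256]
0.09 [-11.44612719  10.06492282 -14.42975675   0.30464694 -35.50617656
  89.44553667]
0.12 [-11.4617952   11.35651671  -9.50178299   0.26788422 -39.14243912
  89.49933921]
False
7.9583 0.2846104257672855 59.290568232536316 [ 0.54223794 -0.26825873  0.09944234] [ 0.54229924 -0.26814271  0.09874552] [-3.96461182  1.81693459  5.32260688]
```

View pics/w3.png

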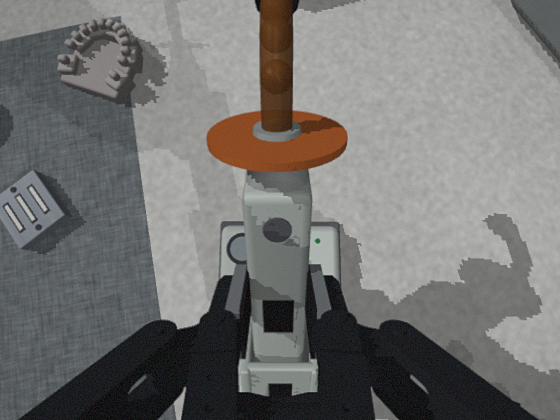

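The fingers are closed on both flat sides of the handle at mid-handle. The shield at (277,138) and the socket rim at (278,375) are both clear of them. I'll draw the light out and turn it level high up.

```bash
python3 - <<'E'
from h import *
M=Rtool(YAW,30,1); X=Rlight(YAW,45).as_matrix()[:,0]; T=G+.019*M[:,2]
arm.move_straight(T+X*.115,speed=.1); arm.wait(.3)
s=arm.sense(); print(s['time'],s['width'],s['grip_force'],s['contact_force'])
L=Rtool(0,-15,1); g=RES+[-.114,0,.05+.10]
arm.move_pose(g+.019*L[:,2],eul(L)); arm.wait(.3)
s=arm.sense(); print(s['time'],s['width'],s['grip_force'],s['contact_force'],s['position'],g+.019*L[:,2])
for c in ['wrist','top','side']:
    P=pose(c); im,dp=arm.capture(c); np.savez(f'{c}4.npz',im=im,dp=dp,T=P[2]); cv2.imwrite(f'pics/{c}4.png',im)
    print(c,'expected lens',proj(P,g+[.114,0,-.04]),'grip top',proj(P,g+[0,0,.014]))
    for l in ['lens','light_grip','light_butt']:
        for r in arm.tip_of(c,l)[:2]:
            p=np.array(r['point']); u,v=p.round().astype(int); z=dp[np.clip(v,0,419),np.clip(u,0,559)]
            print(l,round(r['score'],2),p.round(1),at_depth(P,p,z).round(4))
    for i,r in enumerate(arm.trace(c,'light')[:2]): print(r['score'],r['extent']); np.save(f'{c}4m{i}.npy',r['mask'])
a=cv2.imread('pics/wrist4.png'); b=cv2.imread('pics/side4.png')[100:310,120:400]
b=cv2.resize(b,(800,600)); cv2.imwrite('pics/side4c.png',b)
E
```

```text
9.6083 0.2894731139159907 58.8562148809433 [-0.29405417  0.48700384 -1.45452615]
10.9167 0.28118235611730985 59.042580127716064 [ 0.42641989 -0.10615942 -1.48666339] [ 0.60082275 -0.02573538  0.14522777] [ 0.60098244 -0.0248      0.14464741]
wrist expected lens [[276.8740107   -8.11400516]] grip top [[277.13167484 299.76236825]]
light_grip 0.97 [281.2 280.1] [[ 0.6177 -0.0265  0.1767]]
light_butt 0.92 [280.5 376.5] [[ 0.5458 -0.0265  0.1774]]
light_butt 0.33 [146.5 113.3] [[0.6341 0.0791 0.0114]]
0.92 [204.5, 2.7, 349.7, 398.6]
top expected lens [[265.77987657 140.13655495]] grip top [[263.71081697 178.10208977]]
lens 0.82 [396.3 253.1] [[ 0.4234 -0.399   0.0323]]
light_grip 0.81 [420.7 288.3] [[ 0.3269 -0.4675  0.0287]]
light_grip 0.6 [262.3 176.9] [[ 0.6088 -0.0211  0.1781]]
light_butt 0.92 [264.9 209.2] [[ 0.5245 -0.03    0.1722]]
light_butt 0.86 [444.4 306.4] [[ 0.2791 -0.5324  0.0285]]
0.88 [388.4, 256.5, 447.1, 312.2]
0.7 [255.6, 170.9, 264.9, 212.8]
side expected lens [[193.52126757 209.65121811]] grip top [[236.91190969 202.53819875]]
lens 0.7 [192.2 210.6] [[ 0.7184 -0.0152  0.1302]]
lens 0.56 [338.6 156.7] [[ 0.4205 -0.4054  0.0364]]
light_grip 0.93 [237.2 203.4] [[ 0.6038 -0.0209  0.1787]]
light_grip 0.64 [371.3 152.5] [[ 0.327  -0.4462  0.0394]]
light_butt 0.68 [273.7 213.9] [[ 0.5213 -0.0298  0.1562]]
light_butt 0.63 [390.  145.7] [[ 0.2721 -0.5238  0.0162]]
0.86 [337.4, 136.5, 394.8, 168.2]
0.57 [189.1, 197.3, 276.5, 220.4]
```

View pics/wrist4.png

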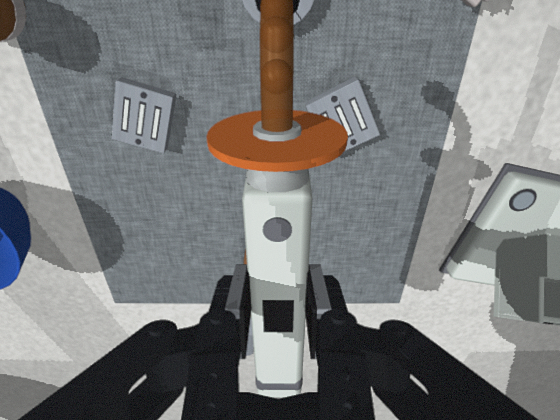

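View pics/side4c.png

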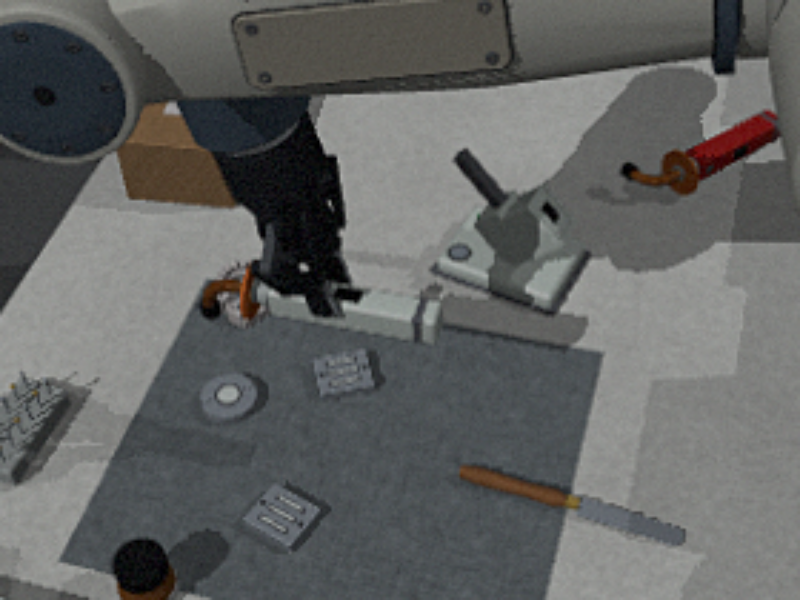

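The light is held level over the mat. Its lens guide is at about (208,305) in the side crop, and the handle is centred at u≈277 in the wrist view. I'll fit its true pose in the hand from the wrist depth.

```bash
python3 - <<'E'
from h import *
g=RES+[-.114,0,.15]
w=np.load('wrist4.npz'); K,d,_=pose('wrist'); P=(K,d,w['T']); dp=w['dp']; m=np.load('wrist4m0.npy')&(dp>0)
v,u=np.nonzero(m); X=at_depth(P,np.c_[u,v],dp[v,u])
S=X[(v>195)&(v<375)&(abs(u-278)<20)]
for _ in range(6):
    c=S.mean(0); n=np.linalg.svd(S-c,full_matrices=False)[2][2]; n*=np.sign(n[2]); r=(S-c)@n; S=S[abs(r)<max(.001,1.5*r.std())]
print('n',n,len(S),'c',c,'height expected',g[2]+.014)
a=[]
for row in list(range(200,262,3)):
    uu=u[v==row]; vv,o=ray(P,[[uu.min()-.5,row],[uu.max()+.5,row]]); q=o+vv*(((c-o)@n)/(vv@n))[:,None]; a.append(np.r_[q.mean(0),np.linalg.norm(q[1]-q[0])])
a=np.array(a); print(a[::5].round(4))
f=np.polyfit(a[:,0],a[:,1],1); print('yaw',np.degrees(np.arctan(f[0])),'y at grip',np.polyval(f,g[0]),'y at lens x',np.polyval(f,RES[0]))
sh=X[(v>115)&(v<155)&(abs(u-277)>35)]; print('shield x',np.median(sh[:,0]),sh.std(0),'expected',g[0]+.07)
t=np.load('top4.npz');PT=pose('top'); 
# amber guide in the wrist view: y of its centre
for row in (40,60,80):
    hsv=cv2.cvtColor(w['im'],cv2.COLOR_BGR2HSV)[row]; k=np.nonzero((hsv[:,0]<20)&(hsv[:,1]>120))[0]; k=k[abs(k-277)<40]; k=np.array([k.min(),k.max()]); print(row,k,at_depth(P,[[k.mean(),row]],dp[row,int(k.mean())]))
E
```

```text
n [-7.02160878e-04  9.12371063e-03  9.99958132e-01] 6402 c [ 0.60947298 -0.02521182  0.17701418] height expected 0.17700000000000002
[[ 0.6578 -0.0245  0.177   0.0246]
 [ 0.6513 -0.0247  0.177   0.0249]
 [ 0.6444 -0.0248  0.177   0.0253]
 [ 0.6371 -0.0248  0.177   0.0253]
 [ 0.6293 -0.025   0.177   0.0249]]
yaw 0.5297290237595449 y at grip -0.025134224781702505 y at lens x -0.024080205969867364
shield x 0.6780499229560535 [0.00234052 0.01828614 0.01133878] expected 0.6759
40 [260 292] [[ 0.70808025 -0.02464026  0.16330029]]
60 [261 292] [[ 0.7027439  -0.02479272  0.16637572]]
80 [261 292] [[ 0.69706113 -0.02478212  0.1680616 ]]
```

```bash
python3 - <<'E'
from h import *
L=Rtool(0,-15,1); g=RES+[-.115,-.0003,.051]
print(arm.move_straight(g+.019*L[:,2],eul(L),speed=.05,until_force=3)); arm.wait(.4)
s=arm.sense(); print(s['time'],s['width'],s['grip_force'],s['contact_force'],s['position'],g+.019*L[:,2])
c='side'; P=pose(c); im,dp=arm.capture(c); cv2.imwrite('pics/side5.png',cv2.resize(im[160:280,140:300],(800,600),interpolation=cv2.INTER_CUBIC))
e=lambda p:((p-[140,160])*5).round()
print('exp lens',proj(P,RES+[0,0,.011]),e(proj(P,RES+[0,0,.011])),'resin',e(proj(P,RES)),[ (r['score'],r['point'],e(np.array(r['point']))) for r in arm.tip_of(c,'lens')[:2]])
E
```

```text
False
14.2 0.28464373172486984 59.042224287986755 [-0.53688279  0.21590383 -1.65936824] [ 0.59997492 -0.02510469  0.04565317] [ 0.59998244 -0.0251      0.04564741]
exp lens [[198.99898248 235.78109479]] [[295. 379.]] resin [[298. 392.]] [(0.64, [197.4, 233.0], array([287., 365.])), (0.55, [336.8, 159.5], array([984.,  -2.]))]
```

View pics/side5.png

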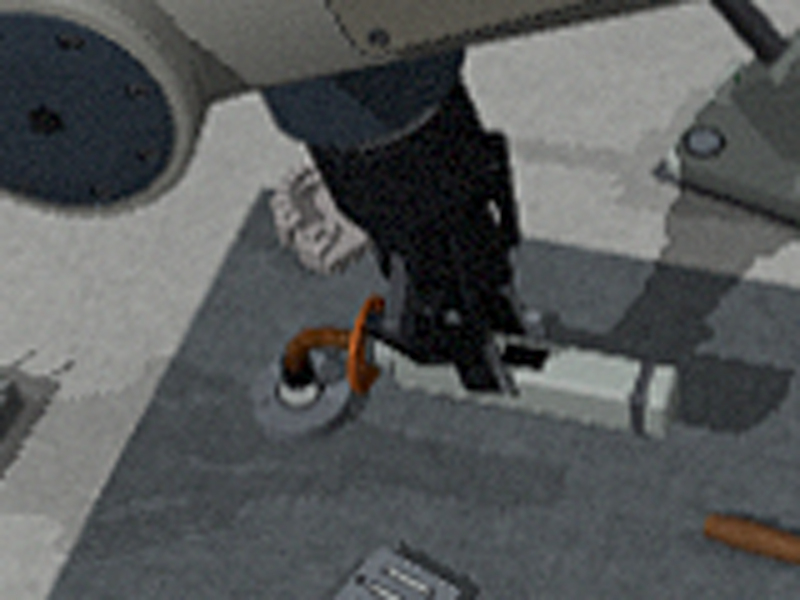

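The side crop shows the black lens tip at (297,378), just above the white resin at (298,393), with nothing touching. I'll hand it in.

```bash
python3 -c "
from cell import arm
print(arm.job_done())"
```

```text
the job is handed in; nothing more can be done
None
```

The job is handed in with the light gripped level and its lens, by my measurements, centred about 11 mm above the resin; the last image showed it touching nothing, but no verdict came back.

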